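# Set a square axle level in a matched pair of V-blocks on the surface plate

## Task

I want to check this square axle for run-out: lay it by its two round bearing seats in a matched pair of V-blocks on the surface plate, so that it lies level; put it down gently. One block of the pair already stands on the plate; the taller block beside it does not belong, so stand that one upright on the table, clear of the plate, and set the twin of the first (the same height and the same wide V) in its place. Do not shove or knock over the jar, the spray can, the tape measure or the box of nails.

Things in the scene. Friction and masses are not known exactly. Their poses are not given: they have to be found in the camera images.
- axle: steel axle, 184 mm long, on the table at the start: in the middle a square bar 40 x 40 mm, 72 mm long; each side of it a round bearing seat, diameter 26, length 42 mm; at each end a round collar, diameter 34, length 14 mm. Origin on its axis at mid length (20 mm above the table while it lies on a flat); x along the axis; both ends alike; 0.5 to 0.85 kg
- axle_seat_1 (a point): point on the axle's axis at the middle of one bearing seat, 57 mm from the axle's origin along +x
- axle_seat_2 (a point): point on the axle's axis at the middle of the other bearing seat, 57 mm from the axle's origin along -x
- surface_plate: fixed cast-iron plate, 135 (x) x 290 (y) x 40 mm, near the table's left end; origin: centre of its underside. Fixed on its rear left corner, at x 44, y 122 mm, a dial-gauge stand: foot 42 x 38 mm, 80 mm above the table, a 12 mm column up to 250 mm, dial pointing to the rear. The table between the plate and its front edge (x = 0.41 m) is bare but for things listed
- vblock_a: steel V-block standing on the plate: 30 (x) x 60 (y) mm, 50 mm high; in its top a 90-degree V along x, 40 mm wide at the mouth. A seat lying in it has its axis 48.4 mm above the block's underside. Clamp slots along its two 30 mm wide sides, 17 to 23 mm up. Origin: centre of its underside, z up; loose, 0.45 kg
- vblock_b: the twin of vblock_a (same size, same V, same axes), standing upright on the table among other things at any yaw; loose, about 0.45 kg
- vblock_tall: odd V-block, 30 (x) x 60 (y) mm like the others and with the same V, but 66 mm high; it stands on the surface plate beside vblock_a, where the twin must go. Origin at the centre of its underside, z up; loose, about 0.6 kg
- vblock_narrow: odd V-block, outside like vblock_a (30 x 60 x 50 mm), but its V is only 14 mm wide at the mouth, too narrow for the seat to go down into; it stands on the table and is not needed. Origin at the centre of its underside, z up; loose, about 0.5 kg
- nail_box: small carton, 61 (x) x 90 (y) x 51 mm, bystander on the table; origin at the centre of its underside
- oil_jar: glass jar with a yellow lid, diameter 74 mm, 116 mm high, bystander standing on the table; origin at the centre of its underside
- spray_can: white aerosol can with a grey cap, diameter 68 mm, 214 mm high, bystander standing near the table's left edge; origin at the centre of its underside
- tape_measure: yellow tape measure standing on edge, 36 (x) x 84 (y) x 70 mm, bystander; origin at the centre of its underside. Behind it stands a big open carton, its front flap upright to 0.58 m above the table: it fills x over 0.63 m for y from -0.5 to 0.06 m, and its left flap reaches out to y = 0.2 m, 0.33 m up, at x over 0.7 m. Small clutter lies at x over 0.54 m there

How it is judged:
By the outcome, as a careful person would: the job done as asked, in the order asked, and still so for the second after the job is handed in, with the robot touching nothing.
It also fails if it takes over 67 s, if anything falls off the work surface, if the arm or the gripper's body presses on something with over 40 N, if the wrist force passes 120 N, or if a joint passes its speed limit or range.

## Robot

A 6-joint arm with a two-finger parallel gripper is mounted at the origin on a cart in front of the work surface, level with it; the furniture and walls round the work are solid. World frame = base frame: x ahead of the robot, y to its left, z up, the work surface at z = 0. Lengths are in m, angles in rad, forces in N, time in s.
With the tool pointing down it reaches from about 0.275 to 0.825 m from the base axis. Payload 5.2 kg.
Tool frame: the origin (TCP) lies at the centre of the arm's flange, where the gripper is bolted on; the fingertips stand 186 mm ahead of it and the grasp point (between the pads) lies 167 mm ahead of it (env.nose_length is the distance from the TCP to the fingertips, in m); z points along the fingers, y is the line along which they close (so a half turn about z gives the same grasp; the last joint's range is limited). The gripper opens to 93 mm and grips with 3 to 60 N. Pads are 15 mm wide; open, the fingers measure 128 mm over their backs; the gripper's body (75 mm by 188 mm) begins 65 mm behind the grasp point.
Start: joints at [-1.446, 0.259, 1.535, -0, 1.348, -0.203], TCP at [0.177, -0.521, 0.405] pointing down, gripper open.
Joint ranges: [-3.14, 3.14], [-0.91, 2.08], [0.19, 2.58], [-1.22, 4.36], [0.22, 2.71], [-3.12, 3.12]. Speed limits (rad/s): [2.57, 2.57, 3.14, 3.14, 3.14, 3.14].

## Interface

Orientations are given as a rotation vector (axis times angle).
In Python, from cell import env gives the robot as it stands.
- The arm moves only by the tool play_rows, never from a script. Its argument "commands" is a list of rows, each an object with "fingers": the opening, from -1 (shut) to 1 (fully open); "xyz": the shift along the world's x, y, z in units of 0.04 m (1.0 is 0.04 m), a list of three; "spin": the turn about the world's z in units of 360 degrees (1.0 is 360 degrees). A call has exactly 5 rows; each row shifts and turns the commanded pose from where the row before left it; what a row does not reach is not made up. A row lasts 1/8 s, in which the tool goes at most 62.5 mm and 10.7 degrees, less where a joint would pass 70% of its speed; a pose out of reach is approached as far as the arm can. A call with a number of a shift or a turn outside -1 to 1 is refused whole. A call with a gripper value outside its range is refused whole. The fingers move at their own pace and stop on an object; "force" is the grip in N (left out, the last holds). Time passes only in rows, so rows that do not move let the fingers close, or fill a call up. It gives the time, the measured TCP pose, the force, the opening and the grip force at its end, in the units of the state.
- env.read_state(): the state, without advancing time (a new reading comes with each control period).
- env.snapshot(name): name is "scene" or "top" or "wrist"; returns the picture (400x640x3 uint8, red, green, blue); there is no depth.
- env.get_calibration(name): a dict with "intrinsics" (3x3 intrinsics, pixels), "distortion" ([k1, k2, p1, p2, k3] as OpenCV has them; the pictures are not rectified), "position" and "orientation" of the camera in the world; the wrist camera has in their place "tool_from_camera" (4x4, takes a point from camera to tool coordinates, whose origin is the TCP and whose axes are the flange's). Camera axes: x right, y down, z forward; pixel columns grow to the right and rows downward; lengths in m; the calibration is good to about 2 mm. A picture is of the moment at which its call begins: read the wrist's pose just before it. get_calibration takes no time and is no camera call.
- env.finish_job(): hands the job in; it is judged then, once.
Trained networks look in the newest picture that a camera, given by its name, has taken for a name from the list of things; names that differ only in an ending like _2 or _b are one class to them, and where a whole thing is asked for, a point or a joint stands for the part that bears it (a point fixed in the world has none). Each returns a list of dicts, best first, with "score" (0 to 1); they miss things now and then, are a little off and sometimes report something else, mostly with a low value. They report only what shows in the picture. A call takes as long as a camera call.
- env.silhouettes(thing, camera): "region" (400x640 bool, what is visible of it) and "bbox" ([left, top, width, height] in pixels, round what is visible of it).
- env.place_of(thing, camera): "centre" ([column, row] in pixels: a listed point, or the origin of a listed thing).
The state is a dict: "clock": time; "joint_pos": joint angles; "qvel": joint speeds; "joint_torque": joint torques, N m; "position": TCP position; "orientation": TCP orientation; "ft_force": force on the tool from outside, world axes, zero at the start; "moment": the same for the moment, N m; "opening": opening from 0.0 (shut) to 1.0 (fully open); "grasp_force": force on a finger pad.
Only numpy, scipy, OpenCV 4.12 (cv2) and the standard library are available. Lean on these libraries where they do the work, as an engineer would, in place of code of your own. Each camera call takes 0.05 s, during which the arm holds its last target. There are 200 camera calls.

## Working session

There is one attempt and no reset: what is moved stays moved. The work goes in short steps, Python scripts to look and compute and a tool call to move; the robot and the scene stay as the last step left them, time stands still between calls to the robot, and variables do not carry over. Pictures are saved under pics/ and viewed, at most 11 in all, crops included, and the job is handed in when it is done.

Besides the shell and the picture viewer there is one more tool, called after "Call:" as name(argument=value, ...) on one line, values as JSON. play_rows: Moves the arm, as the interface text tells. Shifts and turns lie within -1 to 1; 1 stands for 0.04 m of shift or 360 degrees of turn. Its arguments: {"type":"object","properties":{"commands":{"type":"array","items":{"type":"object","properties":{"fingers":{"type":"number"},"xyz":{"type":"array","items":{"type":"number"}},"spin":{"type":"number"}}}},"force":{"type":"number"}},"required":["commands"]}

```bash
mkdir -p pics; ls
cat > h.py <<'E'
import numpy as np, cv2
from scipy.spatial.transform import Rotation as R
from cell import env
def cam(name, st=None):
    c=env.get_calibration(name)
    K=np.array(c["intrinsics"]);D=np.array(c["distortion"],float)
    if name=="wrist":
        st=st or env.read_state()
        T=np.eye(4);T[:3,:3]=R.from_rotvec(st["orientation"]).as_matrix();T[:3,3]=st["position"]
        M=T@np.array(c["tool_from_camera"])
        return K,D,M[:3,:3],M[:3,3]
    o=np.array(c["orientation"],float)
    Rm=o if o.shape==(3,3) else R.from_rotvec(o).as_matrix()
    return K,D,Rm,np.array(c["position"])
def ray(cm,px,z):
    K,D,Rm,p=cm
    u=cv2.undistortPoints(np.array(px,float).reshape(-1,1,2),K,D).reshape(-1,2)
    d=np.c_[u,np.ones(len(u))]@Rm.T
    return p+d*((z-p[2])/d[:,2])[:,None]
def proj(cm,P):
    K,D,Rm,p=cm
    return cv2.projectPoints((np.array(P,float).reshape(-1,3)-p)@Rm,np.zeros(3),np.zeros(3),K,D)[0].reshape(-1,2)
def save(im,n): cv2.imwrite(f"pics/{n}.png",im[:,:,::-1])
E
python3 - <<'E'
from h import *
for n in("scene","top"):
    save(env.snapshot(n),n+"0")
    cm=cam(n);print(n,cm[3].round(3),(cm[2][:,2]).round(2),cm[0][0,0])
    for t,z in(("axle",.02),("vblock_a",.0),("vblock_tall",.04),("vblock_narrow",0),("surface_plate",0),("nail_box",0),("oil_jar",0),("spray_can",0),("tape_measure",0)):
        for r in env.place_of(t,n):
            if r["score"]>.2:print(n,t,round(r["score"],2),np.round(r["centre"]),ray(cm,r["centre"],z)[0].round(3))
s=env.read_state();print(s["clock"],s["opening"],s["ft_force"])
E
```

```text
pics
scene [0.032 0.602 0.876] [ 0.42 -0.6  -0.68] 403.37723726030174
scene axle 0.92 [354. 223.] [ 0.426 -0.133  0.02 ]
scene axle 0.42 [401. 170.] [ 0.432 -0.445  0.02 ]
scene vblock_a 0.94 [291. 285.] [0.445 0.138 0.   ]
scene vblock_a 0.91 [272. 229.] [0.614 0.016 0.   ]
scene vblock_tall 0.8 [248. 256.] [0.573 0.156 0.04 ]
scene vblock_narrow 0.52 [371. 172.] [ 0.519 -0.397  0.   ]
scene surface_plate 0.65 [257. 251.] [0.593 0.107 0.   ]
scene nail_box 0.93 [377. 193.] [ 0.447 -0.309  0.   ]
scene oil_jar 0.74 [275. 230.] [0.605 0.015 0.   ]
scene oil_jar 0.66 [403. 171.] [ 0.434 -0.468 -0.   ]
scene oil_jar 0.53 [245. 256.] [0.607 0.138 0.   ]
scene spray_can 0.93 [251. 310.] [0.477 0.254 0.   ]
scene tape_measure 0.64 [308. 209.] [ 0.583 -0.116  0.   ]
scene tape_measure 0.38 [252. 312.] [0.472 0.258 0.   ]
top [ 0.406 -0.112  1.201] [ 0.09  0.01 -1.  ] 462.47772658677377
top axle 0.61 [332. 221.] [ 0.45  -0.142  0.02 ]
top vblock_a 0.86 [264. 168.] [0.588 0.039 0.   ]
top vblock_a 0.74 [230. 215.] [0.462 0.124 0.   ]
top vblock_a 0.36 [186. 207.] [0.48  0.241 0.   ]
top vblock_tall 0.66 [216. 169.] [0.575 0.156 0.04 ]
top vblock_narrow 0.62 [433. 198.] [ 0.515 -0.404  0.   ]
top nail_box 0.86 [399. 217.] [ 0.463 -0.316  0.   ]
top nail_box 0.46 [459. 224.] [ 0.449 -0.471  0.   ]
top oil_jar 0.67 [456. 225.] [ 0.445 -0.464  0.   ]
top oil_jar 0.27 [328. 169.] [ 0.586 -0.131  0.   ]
top spray_can 0.97 [184. 206.] [0.482 0.247 0.   ]
top tape_measure 0.72 [326. 170.] [ 0.584 -0.126  0.   ]
top tape_measure 0.34 [432. 196.] [ 0.52  -0.401  0.   ]
1.0 1.0008157522758927 [ 0.40529679 -0.1561076   0.25269577]
```

Run:
```python
import cv2,numpy as np
t=cv2.imread("pics/top0.png");s=cv2.imread("pics/scene0.png")
a=cv2.resize(t[100:290,150:490],(800,447),interpolation=cv2.INTER_CUBIC)
cv2.imwrite("pics/topc.png",a)
b=cv2.resize(s[120:370,180:440],(620,596),interpolation=cv2.INTER_CUBIC);cv2.imwrite("pics/scc.png",b)
```

```text
(no output)
```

View pics/topc.png

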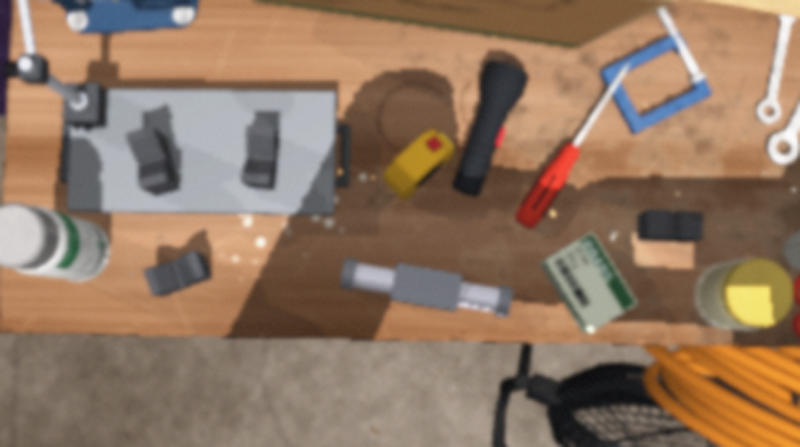

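View pics/scc.png

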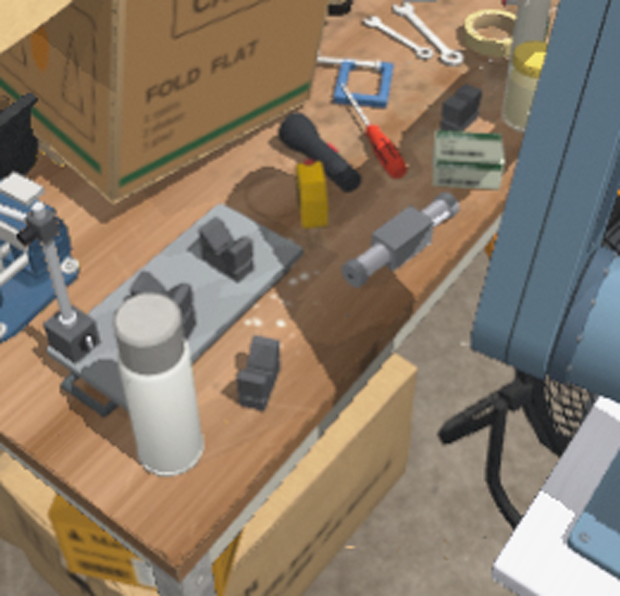

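Top view (crop): plate at upper left, with tall block (crop 155,155), vblock_a (262,150) and gauge stand at (85,100). There is a wide-V block on the table at (178,272) beside the can, which is the twin, and a dark one far right at (670,225), which is the narrow one. Axle is at (425,287). Scene view agrees.

Run:
```python
from h import *
s=env.read_state();print(np.round(s["position"],3),s["orientation"]);print(R.from_rotvec(s["orientation"]).as_matrix().round(3))
print(np.round(env.get_calibration("wrist")["tool_from_camera"],3),env.get_calibration("wrist")["intrinsics"])
cm=cam("top");t0=lambda u,v:(150+u*340/800,100+v*190/447)
print("plate corners",ray(cm,[t0(70,88),t0(335,88),t0(335,213),t0(68,210)],.04).round(3))
for t,z in (("vblock_a",.045),("vblock_tall",.1),("axle",.03),("vblock_narrow",.045)):
  for r in env.silhouettes(t,"top"):
    if r["score"]>.3:
      c=cv2.findContours(r["region"].astype(np.uint8),0,2)[0];c=max(c,key=cv2.contourArea).reshape(-1,2)
      P=ray(cm,c,z)[:,:2]; b=cv2.minAreaRect((P*1000).astype(np.float32));print(t,round(r["score"],2),np.round(b[0]),np.round(b[1]),round(b[2]))
```

```text
[ 0.177 -0.521  0.405] [-3.09947424e+00 -5.12589730e-01  1.50347386e-05]
[[ 0.947  0.322 -0.   ]
 [ 0.322 -0.947  0.   ]
 [-0.    -0.    -1.   ]]
[[ 0.001 -0.965 -0.263  0.074]
 [ 1.     0.001  0.001  0.001]
 [-0.    -0.263  0.965  0.02 ]
 [ 0.     0.     0.     1.   ]] [[354.07929732   0.         315.99590934]
 [  0.         354.07929732 204.07516831]
 [  0.           0.           1.        ]]
plate corners [[ 0.656  0.253  0.04 ]
 [ 0.66  -0.037  0.04 ]
 [ 0.524 -0.04   0.04 ]
 [ 0.522  0.249  0.04 ]]
vblock_a 0.88 [584.  43.] [38. 65.] 86
vblock_a 0.72 [456. 128.] [36. 69.] 22
vblock_a 0.65 [620. 169.] [446. 240.] 63
vblock_tall 0.87 [570. 147.] [72. 38.] 18
axle 0.64 [ 447. -139.] [182.  42.] 83
vblock_narrow 0.84 [ 516. -398.] [69. 35.] 87
```

Call:
play_rows(commands=[{"xyz":[0.4,0.78,0.02],"spin":0.0125,"fingers":1},{"xyz":[0.4,0.78,0.02],"spin":0.0125,"fingers":1},{"xyz":[0.4,0.78,0.02],"spin":0.0125,"fingers":1},{"xyz":[0.4,0.78,0.02],"spin":0.0125,"fingers":1},{"xyz":[0.4,0.78,0.02],"spin":0.0125,"fingers":1}])

```text
clock: 1.82
position: [0.2575, -0.3637, 0.4089]
orientation: [2.938, 1.111, 0.0]
ft_force: [0.4, -0.3, 0.1]
opening: 0.998
grasp_force: 0.0
```

Call:
play_rows(commands=[{"xyz":[0.4,0.78,0.02],"spin":0.0125,"fingers":1},{"xyz":[0.4,0.78,0.02],"spin":0.0125,"fingers":1},{"xyz":[0.4,0.78,0.02],"spin":0.0125,"fingers":1},{"xyz":[0.4,0.78,0.02],"spin":0.0125,"fingers":1},{"xyz":[0.4,0.78,0.02],"spin":0.0125,"fingers":1}])

```text
clock: 2.45
position: [0.3374, -0.2076, 0.413]
orientation: [2.665, 1.663, 0.0]
ft_force: [0.3, -0.3, 0.1]
opening: 1.004
grasp_force: 0.0
```

Call:
play_rows(commands=[{"xyz":[0.4,0.78,0.02],"spin":0.0125,"fingers":1},{"xyz":[0.4,0.78,0.02],"spin":0.0125,"fingers":1},{"xyz":[0.4,0.78,0.02],"spin":0.0125,"fingers":1},{"xyz":[0.4,0.78,0.02],"spin":0.0125,"fingers":1},{"xyz":[0.4,0.78,0.02],"spin":0.0125,"fingers":1}])

```text
clock: 3.08
position: [0.4175, -0.0516, 0.417]
orientation: [2.289, 2.151, 0.0]
ft_force: [-0.0, -0.1, -0.5]
opening: 1.002
grasp_force: 0.0
```

Call:
play_rows(commands=[{"xyz":[0.4,0.78,0.02],"spin":0.0125,"fingers":1},{"xyz":[0.4,0.78,0.02],"spin":0.0125,"fingers":1},{"xyz":[0.4,0.78,0.02],"spin":0.0125,"fingers":1},{"xyz":[0.4,0.78,0.02],"spin":0.0125,"fingers":1},{"xyz":[0.4,0.78,0.02],"spin":0.0125,"fingers":1}])

```text
clock: 3.7
position: [0.4975, 0.1044, 0.4209]
orientation: [1.826, 2.556, 0.0]
ft_force: [0.1, -0.3, 0.5]
opening: 0.999
grasp_force: 0.0
```

```bash
cat >> h.py <<'E'
def sil(t,n,z,cm,th=.3):
  for r in env.silhouettes(t,n):
    if r["score"]>th:
      c=max(cv2.findContours(r["region"].astype(np.uint8),0,2)[0],key=cv2.contourArea).reshape(-1,2)
      b=cv2.minAreaRect((ray(cm,c,z)[:,:2]*1000).astype(np.float32));print("sil",t,round(r["score"],2),np.round(b[0]),np.round(b[1]),round(b[2],1),r["bbox"])
def places(t,n,z,cm,th=.3):
  for r in env.place_of(t,n):
    if r["score"]>th:print("pl",t,round(r["score"],2),np.round(r["centre"]),ray(cm,r["centre"],z)[0].round(4))
def st():
  s=env.read_state();m=R.from_rotvec(s["orientation"]).as_matrix()
  print("t",round(s["clock"],2),"pos",np.round(s["position"],4),"yaw",round(np.degrees(np.arctan2(m[1,0],m[0,0])),2),"j",np.round(s["joint_pos"],2),"op",round(s["opening"],3),"F",np.round(s["ft_force"],1))
  return s
E
python3 - <<'E'
from h import *
s=st();cm=cam("wrist",s);im=env.snapshot("wrist");save(im,"w1")
for t,z in(("vblock_a",.04),("vblock_tall",.04),("spray_can",0),("surface_plate",0),("axle",.02)):
  places(t,"wrist",z,cm);
sil("vblock_tall","wrist",.106,cm);sil("vblock_a","wrist",.09,cm);sil("surface_plate","wrist",.04,cm)
E
```

```text
t 3.7 pos [0.4975 0.1044 0.4209] yaw 108.94 j [-0.01  0.17  1.61 -0.    1.36 -0.34] op 0.999 F [ 0.1 -0.3  0.5]
pl vblock_a 0.94 [367. 256.] [0.5798 0.042  0.04  ]
pl vblock_a 0.67 [290. 140.] [0.461  0.1352 0.04  ]
pl vblock_a 0.64 [390. 197.] [0.5783 0.1124 0.04  ]
pl vblock_tall 0.7 [402. 162.] [0.5765 0.1514 0.04  ]
pl spray_can 0.87 [346.  44.] [0.4842 0.2457 0.    ]
pl surface_plate 0.65 [389. 197.] [0.589  0.1055 0.    ]
pl axle 0.86 [218. 344.] [ 0.4512 -0.1403  0.02  ]
sil vblock_tall 0.63 [567. 153.] [71. 36.] 17.0 [370.8, 145.0, 85.7, 44.1]
sil vblock_a 0.93 [575.  49.] [45. 72.] 86.1 [338.0, 238.8, 70.4, 64.5]
sil vblock_a 0.87 [462. 137.] [29. 54.] 21.2 [271.9, 113.2, 33.5, 60.9]
sil surface_plate 0.77 [660. 139.] [340. 285.] 12.9 [298.3, 44.7, 341.7, 259.9]
sil surface_plate 0.48 [ 443. -167.] [113.  40.] 79.6 [178.6, 276.7, 79.5, 123.0]
```

View pics/w1.png

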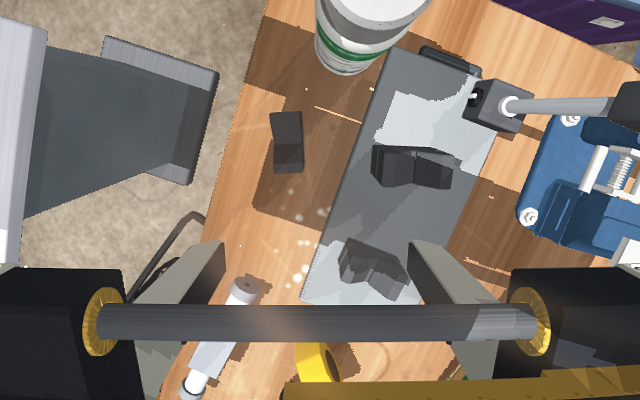

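Wrist view: twin at (288,142), tall block (412,167), vblock_a (372,270), can at (350,40), gauge column (510,105). I'll fit box models to the silhouettes for exact poses.

```bash
cat >> h.py <<'E'
from scipy.optimize import minimize
def boxfit(region,cm,p0,z0,dims):
  # p0=(x,y,yaw deg); IoU of projected V-block hull with region
  lx,ly,h=dims; C=np.array([[a*lx/2,b*ly/2,c*h] for a in(-1,1) for b in(-1,1) for c in(0,1)])
  reg=region.astype(np.uint8)
  def cost(p):
    r=R.from_euler("z",p[2],degrees=True).as_matrix()
    q=proj(cm,C@r.T+[p[0],p[1],z0]); m=np.zeros_like(reg,float)
    big=np.zeros((1600,2560),np.uint8);cv2.fillConvexPoly(big,cv2.convexHull((q*4+1.5).astype(np.int32)),1)
    m=cv2.resize(big.astype(np.float32),(640,400),interpolation=cv2.INTER_AREA)
    return 1-np.minimum(m,reg).sum()/np.maximum(m,reg).sum()
  best=None
  for dy in(-8,8):
    o=minimize(cost,p0,method="Nelder-Mead",options=dict(initial_simplex=np.array([p0,np.add(p0,[.006,0,dy/2]),np.add(p0,[0,.006,-dy/2]),np.add(p0,[-.004,-.004,dy])]),xatol=1e-4,fatol=1e-4))
    if best is None or o.fun<best.fun:best=o
  return best.x.round(4),round(1-best.fun,3)
E
python3 - <<'E'
from h import *
cs=cam("wrist");ct=cam("top")
for cn,cm in(("wrist",cs),("top",ct)):
 for t,p,z0,h in(("vblock_tall",(.572,.15,-72),.04,.066),("vblock_a",(.58,.042,-90),.04,.05),("vblock_b",(.46,.13,22),0,.05)):
  for r in env.silhouettes(t,cn):
   q=proj(cm,[[p[0],p[1],z0+h/2]])[0];b=r["bbox"]
   if r["score"]>.3 and abs(q[0]-b[0]-b[2]/2)<25 and abs(q[1]-b[1]-b[3]/2)<25:
    print(cn,t,round(r["score"],2),*boxfit(r["region"],cm,p,z0,(.03,.06,h)))
im=cv2.imread("pics/w1.png")[100:300,250:470];cv2.imwrite("pics/w1c.png",cv2.resize(im,(660,600),interpolation=cv2.INTER_CUBIC))
E
```

```text
wrist vblock_tall 0.63 [  0.5727   0.1499 -73.9121] 0.948
wrist vblock_a 0.93 [ 5.79500e-01  3.80000e-02 -9.61735e+01] 0.903
wrist vblock_b 0.87 [ 0.4583  0.1299 21.1194] 0.953
top vblock_tall 0.87 [  0.5729   0.1516 -70.95  ] 0.892
top vblock_a 0.88 [ 5.81200e-01  3.81000e-02 -9.57769e+01] 0.87
top vblock_b 0.72 [ 0.4566  0.1306 20.786 ] 0.919
```

View pics/w1c.png

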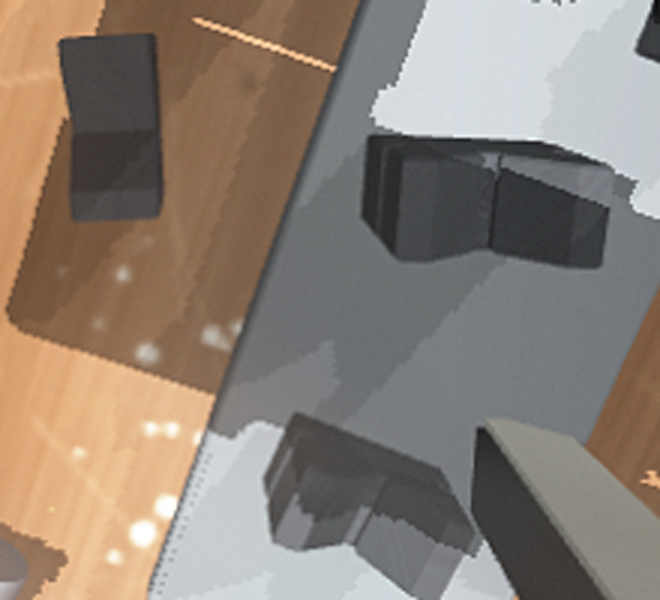

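Twin (wide V) confirmed. The tall block comes first: grasp it across its 60 mm.

Call:
play_rows(commands=[{"xyz":[0.63,0.385,0],"spin":-0.004,"fingers":1},{"xyz":[0.63,0.385,0],"spin":0,"fingers":1},{"xyz":[0.63,0.385,-0.3],"spin":0,"fingers":1},{"xyz":[0,0,-0.8],"spin":0,"fingers":1},{"xyz":[0,0,-1],"spin":0,"fingers":1}], force=35)

```text
clock: 5.08
position: [0.5733, 0.1497, 0.3364]
orientation: [1.86, 2.53, 0.002]
ft_force: [-0.3, 0.1, -0.7]
opening: 1.001
grasp_force: 0.0
```

Call:
play_rows(commands=[{"xyz":[0,0,-1],"spin":0,"fingers":1},{"xyz":[0,0,-0.75],"spin":0,"fingers":1},{"xyz":[0,0,-0.3],"spin":0,"fingers":1},{"xyz":[0,0,0],"spin":0,"fingers":-1},{"xyz":[0,0,0],"spin":0,"fingers":-1}])

```text
clock: 5.7
position: [0.5734, 0.1495, 0.2562]
orientation: [1.86, 2.529, 0.003]
ft_force: [-0.2, 0.8, -0.4]
opening: 0.834
grasp_force: 0.0
```

Call:
play_rows(commands=[{"xyz":[0,0,0],"spin":0,"fingers":-1},{"xyz":[0,0,0],"spin":0,"fingers":-1},{"xyz":[0,0,0],"spin":0,"fingers":-1},{"xyz":[0,0,0],"spin":0,"fingers":-1},{"xyz":[0,0,0.2],"spin":0,"fingers":-1}])

```text
clock: 6.32
position: [0.572, 0.1494, 0.2618]
orientation: [-1.86, -2.529, 0.003]
ft_force: [-0.1, -0.3, -7.0]
opening: 0.645
grasp_force: 35.0
```

Call:
play_rows(commands=[{"xyz":[0,0,0.6],"spin":0,"fingers":-1},{"xyz":[0,0,0.9],"spin":0,"fingers":-1},{"xyz":[-0.4,-0.3,0.4],"spin":-0.008,"fingers":-1},{"xyz":[-0.7,-0.8,0],"spin":-0.012,"fingers":-1},{"xyz":[-0.7,-0.9,0],"spin":-0.014,"fingers":-1}])

```text
clock: 6.95
position: [0.4994, 0.0691, 0.3382]
orientation: [-2.121, -2.316, 0.002]
ft_force: [0.2, -0.7, -5.1]
opening: 0.642
grasp_force: 35.0
```

Call:
play_rows(commands=[{"xyz":[-0.7,-0.9,-0.2],"spin":-0.014,"fingers":-1},{"xyz":[-0.5,-0.7,-0.5],"spin":0,"fingers":-1},{"xyz":[-0.12,-0.28,-0.7],"spin":0,"fingers":-1},{"xyz":[0,0,-0.7],"spin":0,"fingers":-1},{"xyz":[0,0,-0.5],"spin":0,"fingers":-1}])

```text
clock: 7.58
position: [0.447, -0.0058, 0.2334]
orientation: [-2.22, -2.22, 0.002]
ft_force: [0.5, -0.2, -6.5]
opening: 0.644
grasp_force: 35.0
```

Call:
play_rows(commands=[{"xyz":[0,0,-0.25],"spin":0,"fingers":-1},{"xyz":[0,0,-0.1],"spin":0,"fingers":-1},{"xyz":[0,0,0],"spin":0,"fingers":-1},{"xyz":[0,0,0],"spin":0,"fingers":-1},{"xyz":[0,0,0],"spin":0,"fingers":-1}])

```text
clock: 8.2
position: [0.4481, -0.0057, 0.2213]
orientation: [2.219, 2.222, 0.001]
ft_force: [-0.5, -0.0, -5.3]
opening: 0.643
grasp_force: 35.0
```

Call:
play_rows(commands=[{"xyz":[0,0,-0.06],"spin":0,"fingers":-1},{"xyz":[0,0,-0.05],"spin":0,"fingers":-1},{"xyz":[0,0,-0.03],"spin":0,"fingers":-1},{"xyz":[0,0,0],"spin":0,"fingers":-1},{"xyz":[0,0,0],"spin":0,"fingers":-1}])

```text
clock: 8.82
position: [0.4478, -0.0057, 0.2158]
orientation: [2.22, 2.223, -0.0]
ft_force: [-3.5, 0.1, 5.4]
opening: 0.644
grasp_force: 35.0
```

Call:
play_rows(commands=[{"xyz":[0,0,0],"spin":0,"fingers":0.65},{"xyz":[0,0,0],"spin":0,"fingers":0.65},{"xyz":[0,0,0.3],"spin":0,"fingers":0.65},{"xyz":[0,0,0.9],"spin":0,"fingers":0.65},{"xyz":[0,0,1],"spin":0,"fingers":1}])

```text
clock: 9.45
position: [0.4478, -0.0057, 0.3045]
orientation: [-2.22, -2.222, 0.0]
ft_force: [0.6, -0.9, 0.3]
opening: 0.888
grasp_force: 0.0
```

Call:
play_rows(commands=[{"xyz":[0,0,1],"spin":0,"fingers":1},{"xyz":[0,0.5,0.5],"spin":0,"fingers":1},{"xyz":[0,0.5,0],"spin":0,"fingers":1},{"xyz":[0,0,0],"spin":0,"fingers":1},{"xyz":[0,0,0],"spin":0,"fingers":1}])

```text
clock: 10.07
position: [0.4478, 0.0341, 0.3633]
orientation: [2.219, 2.223, -0.0]
ft_force: [-0.8, 0.9, -0.5]
opening: 0.997
grasp_force: 0.0
```

Run:
```python
from h import *
s=st();cm=cam("wrist",s);im=env.snapshot("wrist");save(im,"w2");env.snapshot("top")
places("spray_can","wrist",0,cm)
for cn,cm in(("wrist",cm),("top",cam("top"))):
 for t,p,z0,h in(("vblock_tall",(.447,-.005,-90),0,.066),("vblock_a",(.58,.038,-96),.04,.05),("vblock_b",(.457,.13,21),0,.05)):
  for r in env.silhouettes(t,cn):
   q=proj(cm,[[p[0],p[1],z0+h/2]])[0];b=r["bbox"]
   if r["score"]>.2 and abs(q[0]-b[0]-b[2]/2)<25 and abs(q[1]-b[1]-b[3]/2)<25:
    print(cn,t,round(r["score"],2),*boxfit(r["region"],cm,p,z0,(.03,.06,h)),b)
```

```text
t 10.07 pos [0.4478 0.0341 0.3633] yaw 90.09 j [-0.17  0.11  1.83 -0.    1.2  -0.17] op 0.997 F [-0.8  0.9 -0.5]
wrist vblock_tall 0.96 [ 4.48900e-01 -2.10000e-03 -9.13087e+01] 0.909 [278.5, 206.5, 77.3, 51.7]
wrist vblock_a 0.6 [ 5.8030e-01  4.0500e-02 -9.5599e+01] 0.923 [430.3, 169.6, 104.1, 52.1]
top vblock_tall 0.68 [ 4.48100e-01 -4.70000e-03 -8.93043e+01] 0.919 [270.7, 204.6, 13.6, 27.8]
top vblock_a 0.59 [ 5.91900e-01  3.57000e-02 -8.47667e+01] 0.406 [256.7, 152.2, 10.9, 13.7]
```

View pics/w2.png

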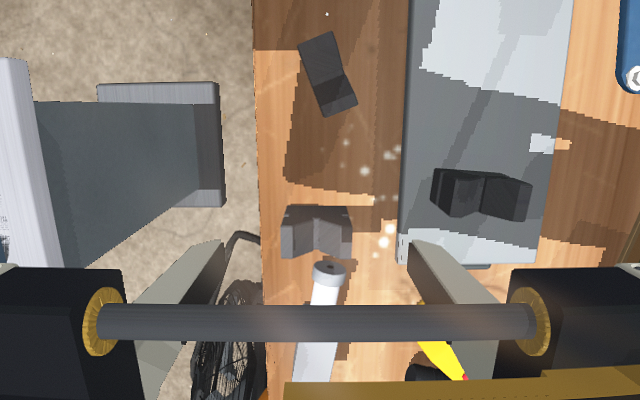

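Call:
play_rows(commands=[{"xyz":[0,0,0],"spin":-0.0294,"fingers":1},{"xyz":[0,0,0],"spin":-0.0294,"fingers":1},{"xyz":[0,0,0],"spin":-0.0294,"fingers":1},{"xyz":[0,0,0],"spin":-0.0294,"fingers":1},{"xyz":[0,0,0],"spin":-0.0294,"fingers":1}])

```text
clock: 11.15
position: [0.4479, 0.0342, 0.3631]
orientation: [-2.981, -0.991, 0.0]
ft_force: [0.8, 0.6, -0.3]
opening: 1.002
grasp_force: 0.0
```

Call:
play_rows(commands=[{"xyz":[0,0,0],"spin":-0.0294,"fingers":1},{"xyz":[0,0,0],"spin":-0.0294,"fingers":1},{"xyz":[0,0,0],"spin":-0.0294,"fingers":1},{"xyz":[0,0.2,0],"spin":-0.0294,"fingers":1},{"xyz":[0.04,0.3,0],"spin":-0.0294,"fingers":1}])

```text
clock: 11.78
position: [0.4495, 0.0543, 0.3631]
orientation: [3.11, -0.442, -0.0]
ft_force: [-0.5, -0.1, -1.5]
opening: 1.003
grasp_force: 0.0
```

Call:
play_rows(commands=[{"xyz":[0.04,0.4,0],"spin":-0.0294,"fingers":1},{"xyz":[0.04,0.4,0],"spin":-0.0294,"fingers":1},{"xyz":[0.04,0.4,0],"spin":-0.0294,"fingers":1},{"xyz":[0.04,0.4,0],"spin":-0.0294,"fingers":1},{"xyz":[0.04,0.3,0],"spin":-0.0294,"fingers":1}])

```text
clock: 12.4
position: [0.4575, 0.1309, 0.3631]
orientation: [-2.589, 1.78, 0.0]
ft_force: [-1.2, -0.1, -0.7]
opening: 0.996
grasp_force: 0.0
```

Call:
play_rows(commands=[{"xyz":[0,0,-0.6],"spin":0,"fingers":1},{"xyz":[0,0,-0.9],"spin":0,"fingers":1},{"xyz":[0,0,-0.9],"spin":0,"fingers":1},{"xyz":[0,0,0],"spin":0,"fingers":1},{"xyz":[0,0,0],"spin":0,"fingers":1}])

```text
clock: 13.02
position: [0.4581, 0.1303, 0.2682]
orientation: [-2.593, 1.772, -0.002]
ft_force: [1.0, -0.4, -0.2]
opening: 1.002
grasp_force: 0.0
```

Run:
```python
from h import *
s=st();cm=cam("wrist",s);im=env.snapshot("wrist");save(im,"w3")
print(proj(cm,[[.4575,.130,.05]]),[ (r["score"],r["bbox"]) for r in env.silhouettes("vblock_b","wrist")])
for r in env.silhouettes("vblock_b","wrist"):
  if r["score"]>.3: print(*boxfit(r["region"],cm,(.4575,.13,21),0,(.03,.06,.05)))
```

```text
t 13.03 pos [0.4581 0.1303 0.2682] yaw -68.7 j [ 0.04  0.27  1.89 -0.    0.98  2.81] op 1.002 F [ 1.  -0.4 -0.2]
[[319.16758164 236.12740833]] [(0.77, [293.4, 176.8, 47.8, 108.6]), (0.63, [89.0, 0.0, 143.8, 54.7])]
[ 0.4583  0.1318 21.755 ] 0.937
[ 0.4575  0.13   21.    ] 0.0
```

Call:
play_rows(commands=[{"xyz":[0,0,-0.9],"spin":0,"fingers":1},{"xyz":[0,0,-0.7],"spin":0,"fingers":1},{"xyz":[0,0,-0.3],"spin":0,"fingers":1},{"xyz":[0,0,0],"spin":0,"fingers":-1},{"xyz":[0,0,0],"spin":0,"fingers":-1}])

```text
clock: 13.8
position: [0.4582, 0.1303, 0.1922]
orientation: [-2.593, 1.772, -0.003]
ft_force: [-0.0, -0.5, 0.2]
opening: 0.837
grasp_force: 0.0
```

Call:
play_rows(commands=[{"xyz":[0,0,0],"spin":0,"fingers":-1},{"xyz":[0,0,0],"spin":0,"fingers":-1},{"xyz":[0,0,0],"spin":0,"fingers":-1},{"xyz":[0,0,0],"spin":0,"fingers":-1},{"xyz":[0,0,0],"spin":0,"fingers":-1}])

```text
clock: 14.42
position: [0.4575, 0.1303, 0.1912]
orientation: [-2.594, 1.773, -0.0]
ft_force: [0.0, -0.5, 0.1]
opening: 0.319
grasp_force: 35.0
```

Call:
play_rows(commands=[{"xyz":[0,0,0],"spin":0,"fingers":-1},{"xyz":[0,0,0.2],"spin":0,"fingers":-1},{"xyz":[0,0,0.3],"spin":0,"fingers":-1},{"xyz":[0,-0.2,0.2],"spin":0,"fingers":-1},{"xyz":[-0.05,-0.3,0],"spin":0.015,"fingers":-1}])

```text
clock: 15.05
position: [0.4559, 0.1099, 0.2204]
orientation: [-2.676, 1.644, -0.003]
ft_force: [0.6, -0.2, -4.2]
opening: 0.32
grasp_force: 35.0
```

Call:
play_rows(commands=[{"xyz":[-0.05,-0.3,0],"spin":0.018,"fingers":-1},{"xyz":[-0.05,-0.3,-0.2],"spin":0.018,"fingers":-1},{"xyz":[0,-0.05,-0.25],"spin":0.015,"fingers":-1},{"xyz":[0,0,-0.15],"spin":0,"fingers":-1},{"xyz":[0,0,-0.05],"spin":0,"fingers":-1}])

```text
clock: 15.68
position: [0.4515, 0.0842, 0.1931]
orientation: [2.902, -1.203, -0.0]
ft_force: [-0.0, 0.0, -3.8]
opening: 0.32
grasp_force: 35.0
```

Call:
play_rows(commands=[{"xyz":[0,0,-0.05],"spin":0,"fingers":-1},{"xyz":[0,0,0],"spin":0,"fingers":-1},{"xyz":[0,0,0],"spin":0,"fingers":-1},{"xyz":[0,0,0],"spin":0,"fingers":-1},{"xyz":[0,0,0],"spin":0,"fingers":-1}])

```text
clock: 16.3
position: [0.4515, 0.0843, 0.1912]
orientation: [-2.903, 1.201, -0.0]
ft_force: [-0.7, 0.8, -3.4]
opening: 0.318
grasp_force: 35.0
```

Call:
play_rows(commands=[{"xyz":[0,0,-0.03],"spin":0,"fingers":-1},{"xyz":[0,0,0],"spin":0,"fingers":0.2},{"xyz":[0,0,0],"spin":0,"fingers":0.4},{"xyz":[0,0,0.2],"spin":0,"fingers":0.6},{"xyz":[0,0,0.8],"spin":0,"fingers":1}])

```text
clock: 16.92
position: [0.4508, 0.0843, 0.2295]
orientation: [2.902, -1.2, -0.006]
ft_force: [1.0, 0.8, 0.6]
opening: 0.703
grasp_force: 0.0
```

Call:
play_rows(commands=[{"xyz":[0,0,0.9],"spin":0,"fingers":1},{"xyz":[0,0,0],"spin":0.028,"fingers":1},{"xyz":[0,0,0],"spin":0.028,"fingers":1},{"xyz":[0,0,0],"spin":0.028,"fingers":1},{"xyz":[0,0,0],"spin":0.028,"fingers":1}])

```text
clock: 17.55
position: [0.4515, 0.0843, 0.2665]
orientation: [-3.139, 0.118, -0.001]
ft_force: [-0.4, 0.1, 0.3]
opening: 0.999
grasp_force: 0.0
```

Call:
play_rows(commands=[{"xyz":[0,0,0],"spin":0.028,"fingers":1},{"xyz":[0,0,0],"spin":0.028,"fingers":1},{"xyz":[0,0,0],"spin":0.028,"fingers":1},{"xyz":[0,0,0],"spin":0.028,"fingers":1},{"xyz":[0,0,0],"spin":0.026,"fingers":1}])

```text
clock: 18.18
position: [0.4516, 0.0843, 0.2664]
orientation: [2.898, 1.212, 0.001]
ft_force: [0.1, 0.4, -0.4]
opening: 1.001
grasp_force: 0.0
```

Run:
```python
from h import *
s=st();cm=cam("wrist",s);im=env.snapshot("wrist");save(im,"w4")
for r in env.silhouettes("vblock_b","wrist"):
  print(r["score"],r["bbox"])
  if r["score"]>.3: print(*boxfit(r["region"],cm,(.4515,.0843,45),0,(.03,.06,.05)))
```

```text
t 18.18 pos [0.4516 0.0843 0.2664] yaw 45.38 j [-0.06  0.25  1.93  0.    0.96  0.72] op 1.001 F [ 0.1  0.4 -0.4]
0.75 [468.6, 77.3, 171.4, 128.7]
[ 0.4515  0.0843 45.    ] 0.0
0.22 [433.4, 339.6, 31.2, 37.2]
```

View pics/w4.png

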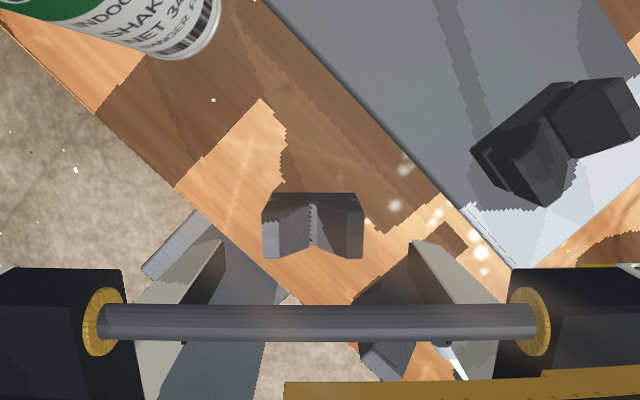

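Call:
play_rows(commands=[{"xyz":[0,0,-0.7],"spin":0,"fingers":1},{"xyz":[0,0,-0.7],"spin":0,"fingers":1},{"xyz":[0,0,-0.26],"spin":0,"fingers":1},{"xyz":[0,0,0],"spin":0,"fingers":-1},{"xyz":[0,0,0],"spin":0,"fingers":-1}])

```text
clock: 18.9
position: [0.452, 0.0843, 0.2004]
orientation: [2.902, 1.202, 0.002]
ft_force: [1.4, -0.3, -0.8]
opening: 0.833
grasp_force: 0.0
```

Call:
play_rows(commands=[{"xyz":[0,0,0],"spin":0,"fingers":-1},{"xyz":[0,0,0],"spin":0,"fingers":-1},{"xyz":[0,0,0],"spin":0,"fingers":-1},{"xyz":[0,0,0],"spin":0,"fingers":-1},{"xyz":[0,0,0.3],"spin":0,"fingers":-1}])

```text
clock: 19.52
position: [0.4509, 0.0843, 0.2112]
orientation: [-2.901, -1.204, 0.003]
ft_force: [-0.3, -0.3, -5.2]
opening: 0.644
grasp_force: 35.0
```

Call:
play_rows(commands=[{"xyz":[0,0,0.8],"spin":0,"fingers":-1},{"xyz":[0,0,1],"spin":0,"fingers":-1},{"xyz":[0,0,0.8],"spin":0,"fingers":-1},{"xyz":[0,0,0.4],"spin":0.0289,"fingers":-1},{"xyz":[0,0,0],"spin":0.0289,"fingers":-1}])

```text
clock: 20.15
position: [0.4517, 0.0842, 0.3335]
orientation: [2.63, 1.715, 0.004]
ft_force: [0.2, -0.8, -5.3]
opening: 0.64
grasp_force: 35.0
```

Call:
play_rows(commands=[{"xyz":[0,0,0],"spin":0.0289,"fingers":-1},{"xyz":[0,0,0],"spin":0.0289,"fingers":-1},{"xyz":[0,0,0],"spin":0.0289,"fingers":-1},{"xyz":[0,0,0],"spin":0.0289,"fingers":-1},{"xyz":[0,0,0],"spin":0.0289,"fingers":-1}])

```text
clock: 20.78
position: [0.4511, 0.0842, 0.3317]
orientation: [-1.612, -2.696, 0.001]
ft_force: [-0.3, -0.6, -4.0]
opening: 0.645
grasp_force: 35.0
```

Call:
play_rows(commands=[{"xyz":[0,0,0],"spin":0.0289,"fingers":-1},{"xyz":[0,0,0],"spin":0.0289,"fingers":-1},{"xyz":[0,0,0],"spin":0.0289,"fingers":-1},{"xyz":[0.2,0.1,0],"spin":0.0289,"fingers":-1},{"xyz":[0.3,0.15,0],"spin":0.0289,"fingers":-1}])

```text
clock: 21.4
position: [0.4712, 0.0942, 0.3317]
orientation: [-0.267, -3.13, 0.001]
ft_force: [1.0, -0.4, -4.1]
opening: 0.643
grasp_force: 35.0
```

Call:
play_rows(commands=[{"xyz":[0.3,0.15,0],"spin":0.0289,"fingers":-1},{"xyz":[0.3,0.15,0],"spin":0.0289,"fingers":-1},{"xyz":[0.3,0.15,0],"spin":0.0289,"fingers":-1},{"xyz":[0.3,0.15,0],"spin":0.0289,"fingers":-1},{"xyz":[0.3,0.15,0],"spin":0.0289,"fingers":-1}])

```text
clock: 22.02
position: [0.5316, 0.1243, 0.3315]
orientation: [1.132, -2.929, 0.0]
ft_force: [-0.7, 0.8, -3.9]
opening: 0.643
grasp_force: 35.0
```

Call:
play_rows(commands=[{"xyz":[0.3,0.15,0],"spin":0.0289,"fingers":-1},{"xyz":[0.3,0.15,0],"spin":0.0289,"fingers":-1},{"xyz":[0.3,0.15,0],"spin":0.0289,"fingers":-1},{"xyz":[0.3,0.15,0],"spin":0.0289,"fingers":-1},{"xyz":[0,0,0],"spin":0,"fingers":-1}])

```text
clock: 22.65
position: [0.5798, 0.1484, 0.3313]
orientation: [2.091, -2.344, -0.0]
ft_force: [0.6, 0.0, -3.9]
opening: 0.644
grasp_force: 35.0
```

Run:
```python
from h import *
s=st();cm=cam("wrist",s);im=env.snapshot("wrist");save(im,"w5")
for r in env.silhouettes("vblock_a","wrist"):
  print(round(r["score"],2),r["bbox"])
  if r["score"]>.3: print(*boxfit(r["region"],cm,(.5803,.039,-96),.04,(.03,.06,.05)))
```

```text
t 22.65 pos [0.5798 0.1484 0.3313] yaw -96.53 j [ 0.06  0.4   1.52 -0.    1.22 -2.96] op 0.644 F [ 0.6  0.  -3.9]
0.28 [414.3, 250.9, 47.9, 34.1]
```

View pics/w5.png

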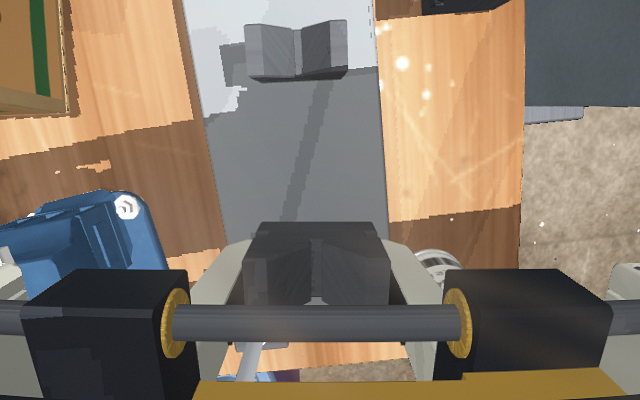

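Call:
play_rows(commands=[{"xyz":[0.15,0.05,0],"spin":0.002,"fingers":-1},{"xyz":[0.15,0.05,-0.3],"spin":0,"fingers":-1},{"xyz":[0,0,-0.6],"spin":0,"fingers":-1},{"xyz":[0,0,-0.6],"spin":0,"fingers":-1},{"xyz":[0,0,-0.4],"spin":0,"fingers":-1}])

```text
clock: 23.38
position: [0.5912, 0.1522, 0.2535]
orientation: [2.106, -2.329, -0.002]
ft_force: [-0.2, -0.3, -4.0]
opening: 0.638
grasp_force: 35.0
```

Call:
play_rows(commands=[{"xyz":[0,0,-0.2],"spin":0,"fingers":-1},{"xyz":[0,0,-0.1],"spin":0,"fingers":-1},{"xyz":[0,0,0],"spin":0,"fingers":-1},{"xyz":[0,0,0],"spin":0,"fingers":-1},{"xyz":[0,0,0],"spin":0,"fingers":-1}])

```text
clock: 24.0
position: [0.5917, 0.1523, 0.2442]
orientation: [-2.107, 2.329, -0.001]
ft_force: [-0.5, 0.6, -4.3]
opening: 0.639
grasp_force: 35.0
```

Call:
play_rows(commands=[{"xyz":[0,0,-0.04],"spin":0,"fingers":-1},{"xyz":[0,0,-0.03],"spin":0,"fingers":-1},{"xyz":[0,0,-0.02],"spin":0,"fingers":-1},{"xyz":[0,0,0],"spin":0,"fingers":-1},{"xyz":[0,0,0],"spin":0,"fingers":-1}])

```text
clock: 24.62
position: [0.5914, 0.1523, 0.2402]
orientation: [2.108, -2.33, -0.0]
ft_force: [-2.1, -0.5, 0.5]
opening: 0.643
grasp_force: 35.0
```

Call:
play_rows(commands=[{"xyz":[0,0,0],"spin":0,"fingers":0.6},{"xyz":[0,0,0],"spin":0,"fingers":0.6},{"xyz":[0,0,0.3],"spin":0,"fingers":0.6},{"xyz":[0,0,0.8],"spin":0,"fingers":0.6},{"xyz":[0,0,1],"spin":0,"fingers":1}])

```text
clock: 25.25
position: [0.5914, 0.1522, 0.325]
orientation: [2.107, -2.329, -0.001]
ft_force: [0.0, -0.2, 0.0]
opening: 0.861
grasp_force: 0.0
```

Call:
play_rows(commands=[{"xyz":[0,0,1],"spin":0,"fingers":1},{"xyz":[-0.2,-0.1,0.7],"spin":-0.029,"fingers":1},{"xyz":[-0.2,-0.1,0.5],"spin":-0.029,"fingers":1},{"xyz":[-0.2,-0.1,0.1],"spin":-0.029,"fingers":1},{"xyz":[-0.2,-0.1,0],"spin":-0.029,"fingers":1}])

```text
clock: 25.88
position: [0.5592, 0.1362, 0.4179]
orientation: [-1.129, 2.929, -0.001]
ft_force: [-0.3, 1.0, 0.5]
opening: 0.997
grasp_force: 0.0
```

Call:
play_rows(commands=[{"xyz":[-0.2,-0.1,0],"spin":-0.029,"fingers":1},{"xyz":[-0.2,-0.1,0],"spin":-0.029,"fingers":1},{"xyz":[-0.1,-0.1,0],"spin":-0.029,"fingers":1},{"xyz":[0,-0.1,0],"spin":-0.029,"fingers":1},{"xyz":[0,0,0],"spin":-0.029,"fingers":1}])

```text
clock: 26.5
position: [0.5394, 0.1201, 0.4171]
orientation: [0.275, 3.128, 0.0]
ft_force: [0.7, 0.3, -0.6]
opening: 0.998
grasp_force: 0.0
```

Call:
play_rows(commands=[{"xyz":[0,0,0],"spin":-0.029,"fingers":1},{"xyz":[0,0,0],"spin":-0.029,"fingers":1},{"xyz":[0,0,0],"spin":-0.029,"fingers":1},{"xyz":[0,0,0],"spin":-0.029,"fingers":1},{"xyz":[0,0,0],"spin":-0.029,"fingers":1}])

```text
clock: 27.12
position: [0.5394, 0.1203, 0.4171]
orientation: [1.623, 2.688, 0.001]
ft_force: [1.3, -0.0, -0.1]
opening: 0.999
grasp_force: 0.0
```

Call:
play_rows(commands=[{"xyz":[0,0,0],"spin":-0.029,"fingers":1},{"xyz":[0,0,0],"spin":-0.029,"fingers":1},{"xyz":[0,0,0],"spin":-0.029,"fingers":1},{"xyz":[0,0,0],"spin":-0.007,"fingers":1},{"xyz":[0,0,0],"spin":0,"fingers":1}])

```text
clock: 27.75
position: [0.5394, 0.1203, 0.4169]
orientation: [2.329, 2.108, 0.002]
ft_force: [0.8, 0.2, 0.1]
opening: 1.001
grasp_force: 0.0
```

Run:
```python
from h import *
s=st();cm=cam("wrist",s);im=env.snapshot("wrist");save(im,"w6");env.snapshot("top")
for cn,c in(("wrist",cm),("top",cam("top"))):
 done=[]
 for p in((.5803,.039,-96),(.5915,.1523,-96)):
  for r in env.silhouettes("vblock_a",cn):
   q=proj(c,[[p[0],p[1],.065]])[0];b=r["bbox"]
   if r["score"]>.2 and abs(q[0]-b[0]-b[2]/2)<20 and abs(q[1]-b[1]-b[3]/2)<20:
    print(cn,round(r["score"],2),*boxfit(r["region"],c,p,.04,(.03,.06,.05)),b)
 places("axle",cn,.02,c)
 for n in("axle_seat_1","axle_seat_2"): places(n,cn,.02,c)
```

```text
t 27.75 pos [0.5394 0.1203 0.4169] yaw 84.29 j [0.02 0.26 1.51 0.   1.38 0.12] op 1.001 F [0.8 0.2 0.1]
wrist 0.66 [ 5.80600e-01  4.08000e-02 -9.56844e+01] 0.872 [330.9, 236.4, 70.0, 48.1]
wrist 0.91 [  0.5932   0.1526 -95.8706] 0.923 [337.7, 131.3, 65.4, 37.3]
pl axle 0.95 [266. 379.] [ 0.4508 -0.1376  0.02  ]
pl axle 0.45 [359. 252.] [0.5822 0.0282 0.02  ]
pl axle_seat_1 0.86 [263. 341.] [ 0.4547 -0.0802  0.02  ]
pl axle_seat_2 0.86 [263. 341.] [ 0.4547 -0.0802  0.02  ]
top 0.67 [ 5.78800e-01  3.95000e-02 -9.50808e+01] 0.915 [250.1, 153.2, 20.9, 28.0]
top 0.71 [  0.5898   0.1471 -86.3436] 0.475 [215.7, 146.9, 8.4, 30.4]
pl axle 0.84 [329. 221.] [ 0.4502 -0.1349  0.02  ]
pl axle 0.32 [327. 170.] [ 0.5814 -0.1274  0.02  ]
pl axle_seat_1 0.9 [353. 224.] [ 0.4424 -0.1954  0.02  ]
pl axle_seat_1 0.8 [308. 217.] [ 0.4582 -0.0809  0.02  ]
pl axle_seat_2 0.9 [353. 224.] [ 0.4424 -0.1954  0.02  ]
pl axle_seat_2 0.8 [308. 217.] [ 0.4582 -0.0809  0.02  ]
```

View pics/w6.png

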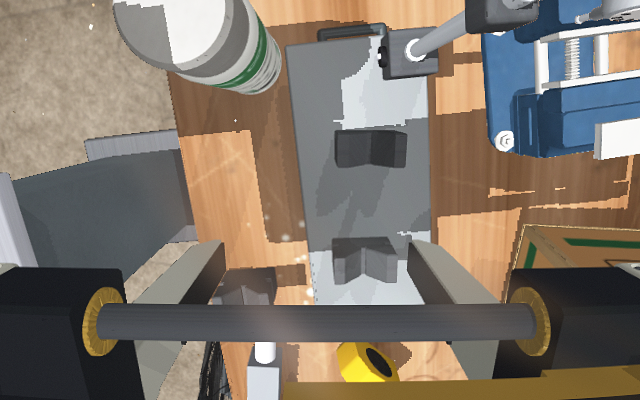

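Call:
play_rows(commands=[{"xyz":[-0.4,-0.6,0],"spin":-0.006,"fingers":1},{"xyz":[-0.4,-0.9,0],"spin":0,"fingers":1},{"xyz":[-0.4,-0.9,0],"spin":0,"fingers":1},{"xyz":[-0.4,-0.9,0],"spin":0,"fingers":1},{"xyz":[-0.4,-0.9,-0.3],"spin":0,"fingers":1}])

```text
clock: 28.98
position: [0.4592, -0.0488, 0.4047]
orientation: [2.367, 2.062, 0.002]
ft_force: [0.9, -0.3, -0.1]
opening: 1.0
grasp_force: 0.0
```

Call:
play_rows(commands=[{"xyz":[-0.22,-0.9,-0.6],"spin":0,"fingers":1},{"xyz":[0,-0.9,-0.8],"spin":0,"fingers":1},{"xyz":[0,-0.45,-0.8],"spin":0,"fingers":1},{"xyz":[0,0,-0.4],"spin":0,"fingers":1},{"xyz":[0,0,0],"spin":0,"fingers":1}])

```text
clock: 29.6
position: [0.4502, -0.1378, 0.2988]
orientation: [-2.368, -2.06, 0.002]
ft_force: [0.4, -0.2, 0.2]
opening: 0.999
grasp_force: 0.0
```

Run:
```python
from h import *
s=st();cm=cam("wrist",s);im=env.snapshot("wrist");save(im,"w7")
places("axle","wrist",.02,cm);places("axle_seat_1","wrist",.02,cm,.2)
sil("axle","wrist",.035,cm)
```

```text
t 29.6 pos [ 0.4502 -0.1378  0.2988] yaw 82.07 j [-0.53  0.22  1.87  0.    1.06 -0.4 ] op 0.999 F [ 0.4 -0.2  0.2]
pl axle 0.76 [314. 208.] [ 0.4492 -0.1382  0.02  ]
pl axle_seat_1 0.69 [316. 127.] [ 0.4588 -0.079   0.02  ]
pl axle_seat_1 0.67 [290.  25.] [ 0.4507 -0.0087  0.02  ]
pl axle_seat_1 0.61 [313. 274.] [ 0.4408 -0.1933  0.02  ]
sil axle 0.87 [ 450. -129.] [166.  40.] 80.8 [285.3, 78.2, 58.7, 226.4]
```

View pics/w7.png

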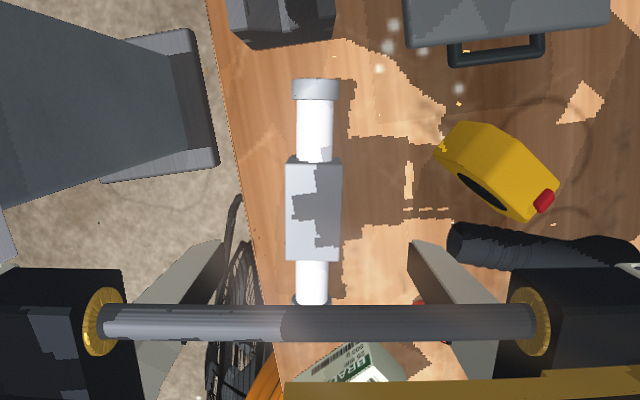

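Run:
```python
from h import *
def at(p,yaw):
  m=R.from_euler("z",yaw,degrees=True).as_matrix()@np.diag([1,-1,-1.]);return dict(position=p,orientation=R.from_matrix(m).as_rotvec())
print(ray(cam("wrist",at([.5394,.1203,.4169],84.29)),[(525,228)],0).round(3))
print(ray(cam("wrist",at([.5798,.1484,.3313],-96.53)),[(70,112),(40,115)],0).round(3))
c=cam("wrist");print("bar ends",ray(c,[(313,158),(313,262)],.04).round(4),ray(c,[(316,78)],.02).round(4))
```

```text
[[0.786 0.03  0.   ]]
[[0.785 0.053 0.   ]
 [0.814 0.051 0.   ]]
bar ends [[ 0.4563 -0.0987  0.04  ]
 [ 0.4456 -0.175   0.04  ]] [[ 0.4657 -0.0459  0.02  ]]
```

w7: axle bar at rows 158–262, aligned between the open fingers, tape at (500,170) clear. I'll grip it 14 mm toward +y, so the gripper body stays clear of the carton at the drop.

Call:
play_rows(commands=[{"xyz":[0.06,0.37,-0.3],"spin":-0.001,"fingers":1},{"xyz":[0,0,-0.8],"spin":0,"fingers":1},{"xyz":[0,0,-0.8],"spin":0,"fingers":1},{"xyz":[0,0,-0.55],"spin":0,"fingers":1},{"xyz":[0,0,-0.22],"spin":0,"fingers":1}], force=55)

```text
clock: 30.42
position: [0.4527, -0.1217, 0.1918]
orientation: [-2.373, -2.055, 0.001]
ft_force: [-0.2, 1.2, -0.1]
opening: 1.0
grasp_force: 0.0
```

Call:
play_rows(commands=[{"xyz":[0,0,0],"spin":0,"fingers":-1},{"xyz":[0,0,0],"spin":0,"fingers":-1},{"xyz":[0,0,0],"spin":0,"fingers":-1},{"xyz":[0,0,0],"spin":0,"fingers":-1},{"xyz":[0,0,0],"spin":0,"fingers":-1}])

```text
clock: 31.05
position: [0.4531, -0.123, 0.1934]
orientation: [2.375, 2.055, 0.0]
ft_force: [-3.3, 0.2, 2.0]
opening: 0.511
grasp_force: 3.8
```

Call:
play_rows(commands=[{"xyz":[0,0,0],"spin":0,"fingers":-1},{"xyz":[0,0,0],"spin":0,"fingers":-1},{"xyz":[0,0,0],"spin":0,"fingers":-1},{"xyz":[0,0,0.1],"spin":0,"fingers":-1},{"xyz":[0,0,0.1],"spin":0,"fingers":-1}])

```text
clock: 31.68
position: [0.4529, -0.1228, 0.2008]
orientation: [-2.375, -2.055, 0.0]
ft_force: [-1.2, -0.2, -7.8]
opening: 0.427
grasp_force: 54.7
```

Call:
play_rows(commands=[{"xyz":[0,0,0.5],"spin":0,"fingers":-1},{"xyz":[0,0,0.8],"spin":0,"fingers":-1},{"xyz":[0,0.1,0.9],"spin":0,"fingers":-1},{"xyz":[0.1,0.4,0.7],"spin":0,"fingers":-1},{"xyz":[0.2,0.6,0.35],"spin":0.0068,"fingers":-1}])

```text
clock: 32.3
position: [0.4653, -0.0789, 0.3327]
orientation: [2.33, 2.104, 0.001]
ft_force: [0.2, -0.2, -8.0]
opening: 0.426
grasp_force: 54.7
```

Call:
play_rows(commands=[{"xyz":[0.3,0.7,0],"spin":0,"fingers":-1},{"xyz":[0.3,0.7,0],"spin":0,"fingers":-1},{"xyz":[0.3,0.7,0],"spin":0,"fingers":-1},{"xyz":[0.3,0.7,0],"spin":0,"fingers":-1},{"xyz":[0.4,0.7,0],"spin":0,"fingers":-1}])

```text
clock: 32.92
position: [0.529, 0.0622, 0.3306]
orientation: [-2.33, -2.105, 0.002]
ft_force: [0.1, -1.0, -7.3]
opening: 0.43
grasp_force: 54.7
```

Call:
play_rows(commands=[{"xyz":[0.5,0.6,0],"spin":0,"fingers":-1},{"xyz":[0.4,0.4,0],"spin":0,"fingers":-1},{"xyz":[0.36,0.2,0],"spin":0,"fingers":-1},{"xyz":[0.2,0.1,0],"spin":0,"fingers":-1},{"xyz":[0,0,0],"spin":0,"fingers":-1}])

```text
clock: 33.55
position: [0.5876, 0.1131, 0.3305]
orientation: [-2.33, -2.106, 0.001]
ft_force: [-0.7, -1.2, -7.7]
opening: 0.423
grasp_force: 54.7
```

Run:
```python
from h import *
s=st();print(np.round(s["moment"],2))
cm=cam("wrist",s);im=env.snapshot("wrist");save(im,"w8");z=s["position"][2]-.171
places("axle_seat_1","wrist",z,cm,.2);places("axle","wrist",z,cm,.2)
env.snapshot("scene");save(env.snapshot("scene"),"s8");c=cam("scene")
print(z)
for n in("axle","axle_seat_1"): places(n,"scene",z,c,.2)
print(proj(c,[[.5861+k*.1011,.0992+k*.9949,z] for k in(-.057,0,.057)]),proj(cm,[[.5861+k*.1011,.0992+k*.9949,z] for k in(-.057,0,.057)]))
im=cv2.imread("pics/s8.png")[190:320,200:360];cv2.imwrite("pics/s8c.png",cv2.resize(im,(736,598),interpolation=cv2.INTER_CUBIC))
```

```text
t 33.55 pos [0.5876 0.1131 0.3305] yaw 84.2 j [ 0.    0.4   1.52 -0.    1.22  0.11] op 0.423 F [-0.7 -1.2 -7.7]
[ 0.04 -0.05 -0.06]
pl axle_seat_1 0.73 [312. 389.] [0.5796 0.0441 0.1595]
pl axle_seat_1 0.59 [318. 180.] [0.5938 0.1547 0.1595]
pl axle 0.77 [315. 296.] [0.587  0.0987 0.1595]
pl axle 0.26 [318. 180.] [0.5937 0.1549 0.1595]
0.1595331545376705
pl axle_seat_1 0.91 [269. 197.] [0.5906 0.04   0.1595]
pl axle_seat_1 0.64 [237. 223.] [0.5899 0.1595 0.1595]
[[271.53514188 198.89833019]
 [255.06668276 210.05889509]
 [237.57922678 221.91699028]] [[313.56109458 391.2649412 ]
 [313.40644386 295.59269949]
 [313.25113719 178.04293396]]
```

View pics/s8c.png

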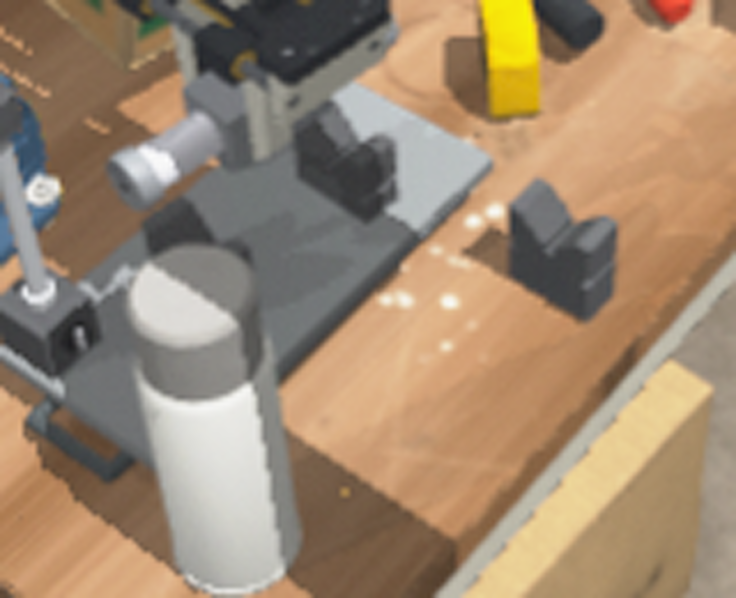

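Call:
play_rows(commands=[{"xyz":[0,0,-0.3],"spin":0,"fingers":-1},{"xyz":[0,0,-0.5],"spin":0,"fingers":-1},{"xyz":[0,0,-0.4],"spin":0,"fingers":-1},{"xyz":[0,0,-0.25],"spin":0,"fingers":-1},{"xyz":[0,0,-0.1],"spin":0,"fingers":-1}])

```text
clock: 34.52
position: [0.5874, 0.1131, 0.2682]
orientation: [-2.33, -2.106, 0.001]
ft_force: [0.9, -0.5, -7.4]
opening: 0.426
grasp_force: 54.7
```

Call:
play_rows(commands=[{"xyz":[0,0,-0.04],"spin":0,"fingers":-1},{"xyz":[0,0,-0.03],"spin":0,"fingers":-1},{"xyz":[0,0,-0.02],"spin":0,"fingers":-1},{"xyz":[0,0,0],"spin":0,"fingers":-1},{"xyz":[0,0,0],"spin":0,"fingers":-1}])

```text
clock: 35.15
position: [0.5875, 0.1131, 0.2657]
orientation: [2.331, 2.106, 0.0]
ft_force: [0.2, -0.2, -8.0]
opening: 0.428
grasp_force: 54.7
```

Call:
play_rows(commands=[{"xyz":[0,0,-0.03],"spin":0,"fingers":-1},{"xyz":[0,0,-0.03],"spin":0,"fingers":-1},{"xyz":[0,0,-0.02],"spin":0,"fingers":-1},{"xyz":[0,0,0],"spin":0,"fingers":-1},{"xyz":[0,0,0],"spin":0,"fingers":-1}])

```text
clock: 35.78
position: [0.5875, 0.1131, 0.2625]
orientation: [2.331, 2.106, 0.0]
ft_force: [-1.4, -0.8, -5.7]
opening: 0.432
grasp_force: 54.6
```

Call:
play_rows(commands=[{"xyz":[0,0,-0.02],"spin":0,"fingers":-1},{"xyz":[0,0,-0.02],"spin":0,"fingers":-1},{"xyz":[0,0,0],"spin":0,"fingers":-1},{"xyz":[0,0,0],"spin":0,"fingers":-1},{"xyz":[0,0,0],"spin":0,"fingers":-1}])

```text
clock: 36.4
position: [0.5876, 0.1131, 0.2623]
orientation: [2.33, 2.106, 0.002]
ft_force: [-4.7, -1.3, 5.2]
opening: 0.427
grasp_force: 54.6
```

Call:
play_rows(commands=[{"xyz":[0,0,0],"spin":0,"fingers":-1},{"xyz":[0,0,0],"spin":0,"fingers":-1},{"xyz":[0,0,0],"spin":0,"fingers":-1},{"xyz":[0,0,0],"spin":0,"fingers":0.0},{"xyz":[0,0,0],"spin":0,"fingers":0.1}], force=5)

```text
clock: 37.02
position: [0.588, 0.1131, 0.2609]
orientation: [2.331, 2.105, 0.002]
ft_force: [0.1, -0.8, 0.0]
opening: 0.54
grasp_force: 0.0
```

Call:
play_rows(commands=[{"xyz":[0,0,0],"spin":0,"fingers":0.3},{"xyz":[0,0,0],"spin":0,"fingers":0.5},{"xyz":[0,0,0],"spin":0,"fingers":0.7},{"xyz":[0,0,0],"spin":0,"fingers":0.8},{"xyz":[0,0,0],"spin":0,"fingers":0.8}])

```text
clock: 37.65
position: [0.5875, 0.1131, 0.2608]
orientation: [-2.331, -2.106, -0.0]
ft_force: [0.0, 1.1, -0.1]
opening: 0.895
grasp_force: 0.0
```

Call:
play_rows(commands=[{"xyz":[0,0,0.3],"spin":0,"fingers":0.8},{"xyz":[0,0,0.8],"spin":0,"fingers":0.8},{"xyz":[0,0,1],"spin":0,"fingers":0.8},{"xyz":[0,0,1],"spin":0,"fingers":0.8},{"xyz":[-0.3,0,0.7],"spin":0,"fingers":0.8}])

```text
clock: 38.28
position: [0.5758, 0.113, 0.4158]
orientation: [2.329, 2.104, 0.004]
ft_force: [-0.1, -0.2, 0.2]
opening: 0.899
grasp_force: 0.0
```

Call:
play_rows(commands=[{"xyz":[-0.6,0,0.3],"spin":0,"fingers":0.8},{"xyz":[-0.6,0,0],"spin":0,"fingers":0.8},{"xyz":[-0.3,0,0],"spin":0,"fingers":0.8},{"xyz":[0,0,0],"spin":0,"fingers":0.8},{"xyz":[0,0,0],"spin":0,"fingers":0.8}])

```text
clock: 38.9
position: [0.5161, 0.113, 0.4248]
orientation: [2.331, 2.106, 0.001]
ft_force: [0.2, -0.4, 0.7]
opening: 0.9
grasp_force: 0.0
```

Run:
```python
from h import *
s=st();cm=cam("wrist",s);a=env.snapshot("wrist");b=env.snapshot("scene");save(a,"w9");save(b,"s9");c=cam("scene")
z=.0884
for n in("axle","axle_seat_1"):
  places(n,"wrist",z,cm,.3);places(n,"scene",z,c,.3)
places("vblock_a","wrist",.04,cm,.3)
x=cv2.resize(a[100:400,200:480],(400,429),interpolation=cv2.INTER_CUBIC);y=cv2.resize(b[185:325,200:330],(398,429),interpolation=cv2.INTER_CUBIC)
save(np.hstack([x,y]),"f9")
```

```text
t 38.9 pos [0.5161 0.113  0.4248] yaw 84.18 j [ 0.    0.21  1.55 -0.    1.38  0.11] op 0.9 F [ 0.2 -0.4  0.7]
pl axle 0.84 [393. 197.] [0.5881 0.0988 0.0884]
pl axle 0.85 [260. 231.] [0.575  0.1002 0.0884]
pl axle_seat_1 0.75 [387. 254.] [0.5796 0.0422 0.0884]
pl axle_seat_1 0.68 [397. 136.] [0.5936 0.1538 0.0884]
pl axle_seat_1 0.71 [273. 217.] [0.583  0.0391 0.0884]
pl axle_seat_1 0.6 [242. 240.] [0.5929 0.1506 0.0884]
pl vblock_a 0.71 [379. 240.] [0.58   0.0378 0.04  ]
pl vblock_a 0.68 [386. 134.] [0.5936 0.1523 0.04  ]
```

View pics/f9.png

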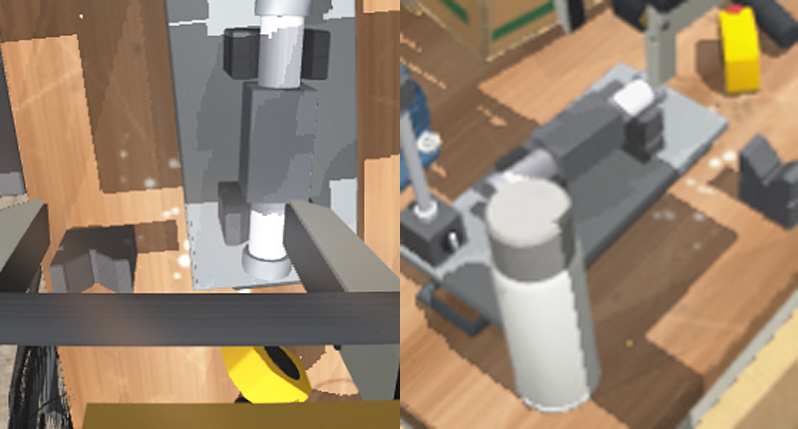

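The axle lies by both seats in the pair of blocks. In the left half, the blocks are at (275,50) and (240,210). The tall block stands on the table at (95,255), and the can and tape measure are undisturbed.

```bash
python3 -c "
from cell import env;print(env.finish_job())"
```

```text
the job is handed in; nothing more can be done
None
```

The axle rests by its two seats in the matched pair of V-blocks on the plate and looks level; the tall block stands upright on the table in front of the plate, and the job was handed in at about 39 s of the allowed 67 s.

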